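# Shut the wide parts hopper's gate until its catch clicks

### The job

Two blue parts hoppers stand on the assembly bench, both with their slide gates pulled open. Push the gate of the wide hopper (the one full of black housings) fully shut, so that its sprung roller catch clicks in behind the gate's lug, and then let go. The narrow hopper is still feeding: leave its gate just as it is.

Things in the scene. Friction and masses are not known exactly. Their poses are not given: they have to be found in the camera images.
- wide_tab (a point): Top-edge middle, 92 mm above the bench, of the upright steel push tab (50 wide along x, 10 thick along y, 46 tall) on the wide hopper's gate, a level steel plate 110 wide, top 46 mm up, between cheeks 50 mm high. Level +y = shutting direction, towards the blue box (150 wide, 100 long, 120 high, full of black housings). Shut, tab to box is 80 mm; behind the tab is clear. z up.
- wide_gate (a joint): How far the wide hopper's gate is open, m: 0 = home on its end stop, 0.062 = fully out; starts at 0.042 to 0.058. The tab travels this far along its +y to shut. Friction of about 5 N resists and holds the gate where it is left. From 0.026 to 0.004 its lug pushes the catch aside, up to about 12 N in all; below 0.004 the catch drops in behind the lug.
- wide_catch (a joint): How far the wide unit's spring catch is pushed aside, m: 0 = at rest (also at the start), about 0.007 as the lug passes, 0 again once clicked in. An upright steel roller 8 mm across on a black plunger on the +x cheek, top 65 mm above the bench; from the shut tab's middle it lies 41 mm to +y and 50 mm to +x. Needs no touching.
- narrow_tab (a point): The same point (92 mm above the bench, same axes) on the push tab of the narrow hopper's gate: a unit of the same design and length, but its blue box is only 80 mm wide and holds small steel spacers; gate 50 mm wide, tab 40 mm. Open too; to be left as it is. Either unit may stand left or right.

How it is judged:
By the outcome, as a careful person would: the job done as asked, in the order asked, and still so for the second after the job is handed in, with the robot touching nothing.
It also fails if it takes over 29 s, if anything falls off the work surface, if the arm or the gripper's body presses on something with over 40 N, if the wrist force passes 120 N, or if a joint passes its speed limit or range.

### The arm

A 6-joint arm with a two-finger parallel gripper is mounted at the origin on the work surface. World frame = base frame: x ahead of the robot, y to its left, z up, the work surface at z = 0. Lengths are in m, angles in degrees, forces in N, time in s.
With the tool pointing down it reaches from about 0.3 to 0.75 m from the base axis. Payload 8.5 kg.
Tool frame: the origin (TCP) lies between the finger pads; the fingertips stand ahead of it and the grasp point (between the pads) lies 8 mm behind it (env.tcp_to_tips is the z of the fingertips in the tool frame, in m); z points along the fingers, x is the direction in which the jaws open and shut, and the axes are right-handed (so a half turn about z gives the same grasp; the last joint's range is limited). The gripper opens to 85 mm and grips with 20 to 120 N. Pads are 22 mm wide; open, the fingers measure 114 mm over their backs; the gripper's body (76 mm by 85 mm) begins 54 mm behind the grasp point. The pads swing forward as they close: fully open they stand 13 mm farther back than shut.
Start: joints at [64.727, 21.807, 74.336, -0, 83.858, -12.336], TCP at [0.123, 0.536, 0.242] pointing down, gripper open.
Joint ranges: [-178.18, 178.18], [-50.72, 133.34], [12.68, 142.11], [-81.47, 261.47], [9.98, 163.14], [-165.26, 165.26]. Speed limits (degrees/s): [136.94, 136.94, 180, 180, 180, 180].

### API

Orientations are given as a 3x3 rotation matrix whose columns are the frame's x, y, z axes.
In Python, from rig import observe, viewer, env gives the robot as it stands.
- The arm moves only by the tool jog_arm, never from a script. Its arguments are lists of equal length, an entry for each row: "dr": the turn, a rotation vector about the tool's x, y, z in rad, a list of three; "slide": the shift along the tool's x, y, z in m, a list of three; "gripper": the opening, from -1 (shut) to 1 (fully open), so that 0 is half open. In form: {"dr": [[rx, ry, rz], ...], "slide": [[dx, dy, dz], ...], "gripper": [gripper, ...]}. A call has exactly 10 rows; each row shifts and turns the commanded pose from where the row before left it, along the tool's axes as they then stand; what a row does not reach is not made up. A row lasts 1/10 s, in which the tool goes at most 50 mm and 8.59 degrees, less where a joint would pass 70% of its speed; a pose out of reach is approached as far as the arm can. A call is refused whole if a number of a shift passes 0.05 or a number of a turn 0.15, either way. A call with a gripper value outside its range is refused whole. The fingers move at their own pace and stop on an object; "force" is the grip in N (left out, the last holds). Time passes only in rows, so rows that do not move let the fingers close, or fill a call up. It gives the time, the measured TCP pose, the force and the opening at its end, in the units of the state.
- observe(): the state, without advancing time (a new reading comes with each control period).
- viewer.get_image(name): name is "side" or "top"; returns a dict with "pixels" (420x560x3 uint8, blue, green, red), "camera_matrix" (3x3 intrinsics, pixels), "dist_coeffs" ([k1, k2, p1, p2, k3] as OpenCV has them; the pictures are not rectified), "R" (3x3) and "t" (3): a world point X has camera coordinates R X + t. Camera axes: x right, y down, z forward; pixel columns grow to the right and rows downward; lengths in m; the calibration is good to about 2 mm. A picture is of the moment at which its call begins. There is no depth.
- env.close_job(): hands the job in, once; it reports no verdict.
The state is a dict: "time_s": time; "q": joint angles; "qvel": joint speeds; "joint_efforts": joint torques, N m; "position": TCP position; "tool_rot": TCP orientation; "ft_force": force on the tool from outside, world axes, zero at the start; "wrist_torque": the same for the moment, N m; "grip_width": finger opening in m.
Only numpy, scipy, OpenCV 4.12 (cv2) and the standard library are available. Lean on these libraries where they do the work, as an engineer would, in place of code of your own. Each camera call takes 0.05 s, during which the arm holds its last target.

## Working session

There is one attempt and no reset: what is moved stays moved. The work goes in short steps, Python scripts to look and compute and a tool call to move; the robot and the scene stay as the last step left them, time stands still between calls to the robot, and variables do not carry over. Pictures are saved under pics/ and viewed, and the job is handed in when it is done.

Besides the shell and the picture viewer there is one more tool, called after "Emit:" as name(argument=value, ...) on one line, values as JSON. jog_arm: Moves the arm, as the interface text tells. Its arguments: {"type":"object","properties":{"dr":{"type":"array","items":{"type":"array","items":{"type":"number"}}},"slide":{"type":"array","items":{"type":"array","items":{"type":"number"}}},"gripper":{"type":"array","items":{"type":"number"}},"force":{"type":"number"}},"required":["dr","slide","gripper"]}

```bash
ls; mkdir -p pics
python3 - <<'E'
from rig import observe, viewer, env
import cv2,pickle
for n in ("side","top"):
    d=viewer.get_image(n); cv2.imwrite(f"pics/{n}0.png",d["pixels"]); pickle.dump(d,open(f"{n}0.pkl","wb"))
    print(n,d["camera_matrix"],d["dist_coeffs"],d["R"],d["t"])
s=observe(); print(s["time_s"],s["position"],s["tool_rot"],s["ft_force"],s["grip_width"],env.tcp_to_tips)
E
```

```text
pics
side [[468.8418289    0.         280.10295589]
 [  0.         468.8418289  211.31729257]
 [  0.           0.           1.        ]] [-0.1609746  0.         0.         0.         0.       ] [[ 0.98129675 -0.19244258  0.00474826]
 [-0.12683031 -0.664891   -0.73609376]
 [ 0.14481286  0.72172419 -0.67686293]] [-0.5446963   0.12741941  0.86811014]
top [[481.15508925   0.         281.38187402]
 [  0.         481.15508925 207.01977937]
 [  0.           0.           1.        ]] [-0.12654271  0.          0.          0.          0.        ] [[-0.0201681  -0.99927689 -0.03223253]
 [-0.98647972  0.02513348 -0.16194462]
 [ 0.16263764  0.02853062 -0.98627329]] [-0.01132179  0.5635595   0.8251586 ]
0.1 [0.12303679 0.53580975 0.24175259] [[ 2.23895546e-01  9.74612969e-01 -5.87314846e-04]
 [ 9.74612238e-01 -2.23896120e-01 -1.23042513e-03]
 [-1.33068580e-03 -2.96917530e-04 -9.99999071e-01]] [-0.84610332  0.12584017  0.35647355] 0.08532216889750216 0.011
```

```bash
sleep 3; ls pics
```

```text
side0.png
top0.png
```

View pics/side0.png

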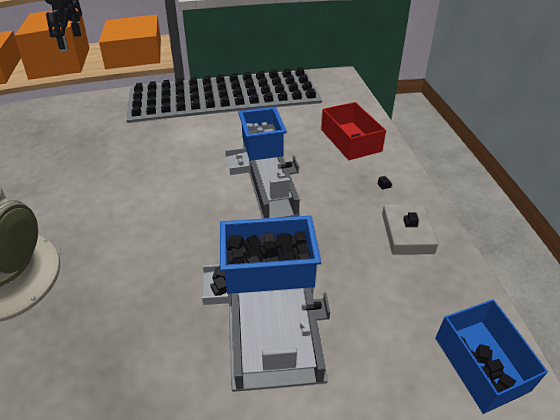

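View pics/top0.png

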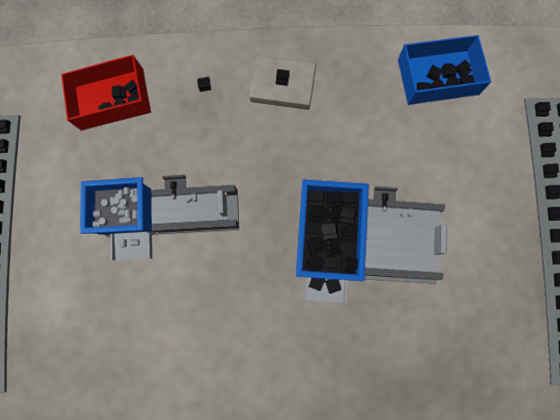

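The wide hopper is the one nearer the side camera, with its tab at about (279,357) in side and (441,239) in top. I'll enlarge these areas to measure them more precisely.

Run:
```python
import cv2
a=cv2.imread("pics/side0.png")[210:390,195:335]; cv2.imwrite("pics/side0c.png",cv2.resize(a,None,fx=3.3,fy=3.3,interpolation=cv2.INTER_CUBIC))
a=cv2.imread("pics/top0.png")[170:310,290:460]; cv2.imwrite("pics/top0c.png",cv2.resize(a,None,fx=4,fy=4,interpolation=cv2.INTER_CUBIC))
```

```text
(no output)
```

View pics/side0c.png

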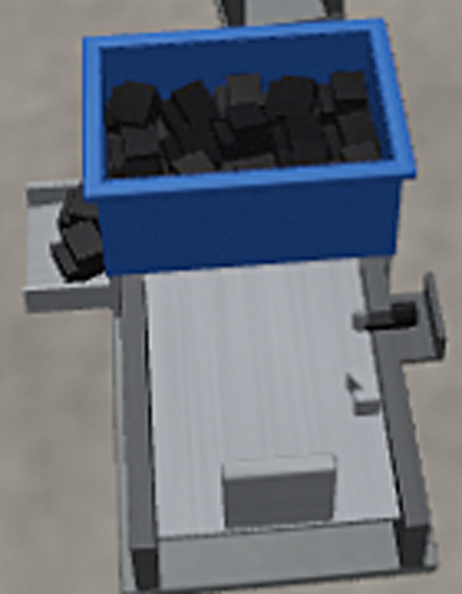

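View pics/top0c.png

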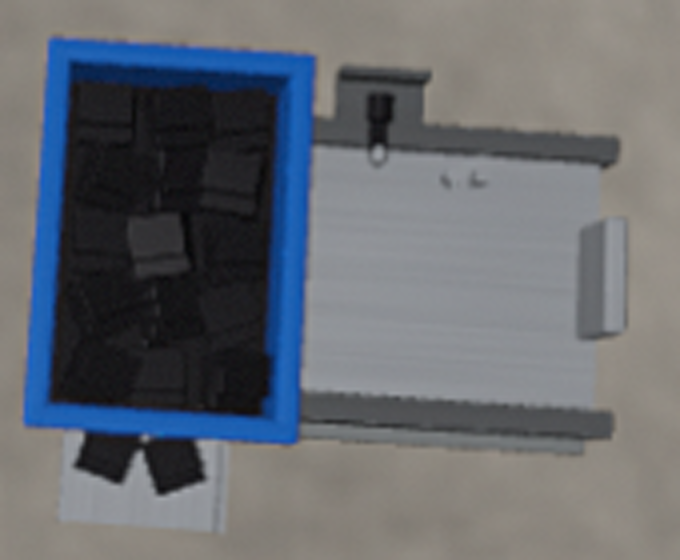

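```bash
cat > h.py <<'E'
import cv2,pickle,numpy as np
def bp(d,uv,z):
    u=cv2.undistortPoints(np.array(uv,float).reshape(-1,1,2),d["camera_matrix"],d["dist_coeffs"]).reshape(-1,2)
    R,t=np.array(d["R"]),np.array(d["t"]); C=-R.T@t
    r=np.c_[u,np.ones(len(u))]@R
    return C+r*((z-C[2])/r[:,2])[:,None]
E
python3 - <<'E'
from h import *
np.set_printoptions(precision=4,suppress=True)
T=pickle.load(open("top0.pkl","rb"));S=pickle.load(open("side0.pkl","rb"))
tc=lambda p:(np.array(p,float)+.5)/4-.5+[290,170]
sc=lambda p:(np.array(p,float)+.5)/3.3-.5+[195,210]
print("tab top",bp(T,tc([(611,218),(626,218),(605,338),(620,333)]),.092))
print("tab side",bp(S,sc([(222,463),(335,455),(222,480),(335,473)]),.092))
b=bp(T,tc([(50,37),(315,57),(298,443),(24,424)]),.12);print("box",b)
print(b[0]-b[3],b[1]-b[2],b[0]-b[1],b[3]-b[2])
print("box side",bp(S,sc([(83,40),(382,20),(416,178),(84,198)]),.12))
print("roller",bp(T,tc([(377,155)]),.065),bp(S,sc([(360,315)]),.065))
print("cheek +x outer", bp(T,tc([(330,117),(620,140)]),.05), "-x inner",bp(T,tc([(302,392),(612,411)]),.05))
print("gate end",bp(T,tc([(603,165),(597,408)]),.046))
E
```

```text
tab top [[ 0.5189 -0.3001  0.092 ]
 [ 0.5187 -0.3067  0.092 ]
 [ 0.4678 -0.294   0.092 ]
 [ 0.4697 -0.3006  0.092 ]]
tab side [[ 0.4699 -0.2974  0.092 ]
 [ 0.5187 -0.3028  0.092 ]
 [ 0.4685 -0.3057  0.092 ]
 [ 0.5168 -0.3115  0.092 ]]
box [[ 0.5976 -0.0619  0.12  ]
 [ 0.5863 -0.1719  0.12  ]
 [ 0.4275 -0.1576  0.12  ]
 [ 0.4378 -0.0471  0.12  ]]
[ 0.1598 -0.0148  0.    ] [ 0.1588 -0.0144  0.    ] [0.0114 0.11   0.    ] [0.0103 0.1105 0.    ]
box side [[ 0.4375 -0.052   0.12  ]
 [ 0.5958 -0.0665  0.12  ]
 [ 0.5854 -0.1779  0.12  ]
 [ 0.427  -0.1605  0.12  ]]
roller [[ 0.5529 -0.2058  0.065 ]] [[ 0.5518 -0.2129  0.065 ]]
cheek +x outer [[ 0.5732 -0.1883  0.05  ]
 [ 0.5593 -0.3199  0.05  ]] -x inner [[ 0.4503 -0.1699  0.05  ]
 [ 0.4378 -0.3078  0.05  ]]
gate end [[ 0.5487 -0.3124  0.046 ]
 [ 0.4394 -0.3023  0.046 ]]
```

The wide tab top is at about (0.4935, -0.302), its +y is about (0.094, 0.996), and the opening is about 57 mm. The roller and box positions agree with this. I'll go over at height with the gripper shut, turn so tool y lies along -y of the unit, then go down behind the tab.

Emit:
jog_arm(dr=[[0, 0, 0], [0, 0, 0], [0, 0, 0], [0, 0, 0], [0, 0, 0], [0, 0, 0], [0, 0, 0], [0, 0, 0], [0, 0, 0], [0, 0, 0]], slide=[[-0.0235, 0.044, 0], [-0.0235, 0.044, 0], [-0.0235, 0.044, 0], [-0.0235, 0.044, 0], [-0.0235, 0.044, 0], [-0.0235, 0.044, 0], [-0.0235, 0.044, 0], [-0.0235, 0.044, 0], [-0.0235, 0.044, 0], [-0.0235, 0.044, 0]], gripper=[-1, -1, -1, -1, -1, -1, -1, -1, -1, -1])

```text
time_s: 1.1
position: [0.5005, 0.2068, 0.2421]
tool_rot: [[0.224, 0.975, -0.001], [0.975, -0.224, 0.0], [-0.0, -0.001, -1.0]]
ft_force: [0.2, 0.5, -0.2]
grip_width: -0.0002
```

Emit:
jog_arm(dr=[[0, 0, 0.144], [0, 0, 0.144], [0, 0, 0.144], [0, 0, 0.144], [0, 0, 0.144], [0, 0, 0.144], [0, 0, 0.144], [0, 0, 0.144], [0, 0, 0.144], [0, 0, 0.144]], slide=[[0, 0, 0], [0, 0, 0], [0, 0, 0], [0, 0, 0], [0, 0, 0], [0, 0, 0], [0, 0, 0], [0, 0, 0], [0, 0, 0], [0, 0, 0]], gripper=[-1, -1, -1, -1, -1, -1, -1, -1, -1, -1])

```text
time_s: 2.1
position: [0.4992, 0.2084, 0.242]
tool_rot: [[0.995, -0.101, -0.001], [-0.101, -0.995, -0.0], [-0.001, 0.0, -1.0]]
ft_force: [0.2, -0.8, 0.4]
grip_width: -0.0
```

```bash
cat > g.py <<'E'
import sys,numpy as np
from rig import observe
s=observe(); np.set_printoptions(precision=4,suppress=True)
R=np.array(s["tool_rot"]);p=np.array(s["position"])
print(s["time_s"],p,R,s["ft_force"],s["grip_width"],s["q"])
if len(sys.argv)>3:
    print("tool delta",R.T@(np.array(list(map(float,sys.argv[1:4])))-p))
E
python3 g.py 0.489 -0.350 0.24
```

```text
2.1 [0.4992 0.2084 0.242 ] [[ 0.9949 -0.1008 -0.0009]
 [-0.1008 -0.9949 -0.0002]
 [-0.0009  0.0003 -1.    ]] [ 0.2164 -0.7863  0.4113] -1.1354681722734916e-06 [10.1184 20.9336 75.7778 -0.001  83.3399 15.9032]
tool delta [0.0462 0.5566 0.0021]
```

Emit:
jog_arm(dr=[[0, 0, 0], [0, 0, 0], [0, 0, 0], [0, 0, 0], [0, 0, 0], [0, 0, 0], [0, 0, 0], [0, 0, 0], [0, 0, 0], [0, 0, 0]], slide=[[0.0045, 0.049, 0], [0.0045, 0.049, 0], [0.0045, 0.049, 0], [0.0045, 0.049, 0], [0.0045, 0.049, 0], [0.0045, 0.049, 0], [0.0045, 0.049, 0], [0.0045, 0.049, 0], [0.0045, 0.049, 0], [0.0045, 0.049, 0]], gripper=[-1, -1, -1, -1, -1, -1, -1, -1, -1, -1])

```text
time_s: 3.1
position: [0.4972, -0.2856, 0.2421]
tool_rot: [[0.995, -0.095, -0.0], [-0.095, -0.995, 0.0], [-0.0, -0.0, -1.0]]
ft_force: [1.6, 1.1, -0.3]
grip_width: 0.0001
```

Emit:
jog_arm(dr=[[0, 0, 0], [0, 0, 0], [0, 0, 0], [0, 0, 0], [0, 0, 0], [0, 0, 0], [0, 0, 0], [0, 0, 0], [0, 0, 0], [0, 0, 0]], slide=[[0, 0.035, 0], [0, 0.032, 0], [0, 0, 0], [0, 0, 0.02], [0, 0, 0.02], [0, 0, 0.02], [0, 0, 0.02], [0, 0, 0], [0, 0, 0], [0, 0, 0]], gripper=[-1, -1, -1, -1, -1, -1, -1, -1, -1, -1])

```text
time_s: 4.1
position: [0.4918, -0.3503, 0.1636]
tool_rot: [[0.996, -0.095, 0.001], [-0.095, -0.996, -0.001], [0.002, 0.001, -1.0]]
ft_force: [-0.0, -1.3, 0.1]
grip_width: -0.0001
```

```bash
python3 g.py 0.489 -0.350 0.071
python3 - <<'E'
from rig import viewer
import cv2
for n in ("side","top"):
    d=viewer.get_image(n); cv2.imwrite(f"pics/{n}1.png",d["pixels"])
E
```

```text
4.1 [ 0.4918 -0.3503  0.1636] [[ 0.9955 -0.0945  0.0014]
 [-0.0945 -0.9955 -0.0015]
 [ 0.0015  0.0013 -1.    ]] [-0.0392 -1.3461  0.062 ] -0.00010386778912466942 [-46.6886  30.7314  72.698    0.0012  76.4542 -41.2651]
tool delta [-0.0029 -0.0002  0.0926]
```

View pics/top1.png

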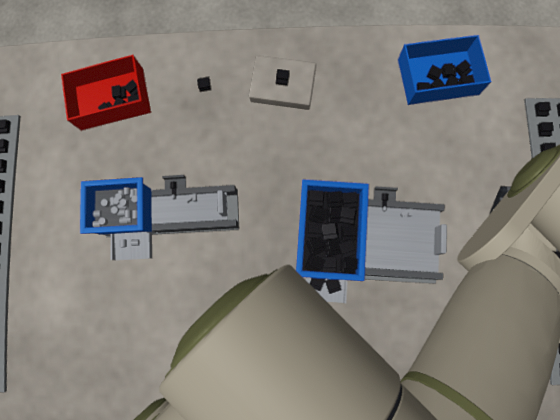

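View pics/side1.png

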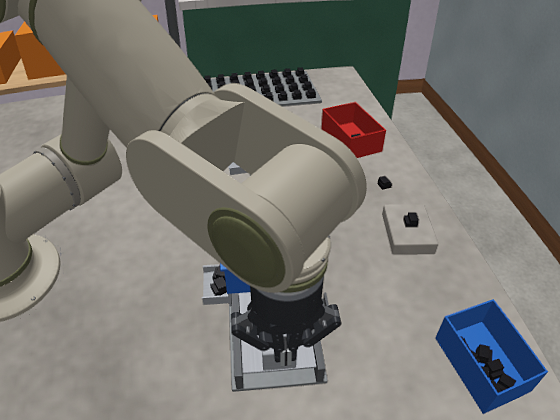

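The gripper is above and behind the wide gate's tab, with the fingers at (285,355) in side. Next is straight down.

Emit:
jog_arm(dr=[[0, 0, 0], [0, 0, 0], [0, 0, 0], [0, 0, 0], [0, 0, 0], [0, 0, 0], [0, 0, 0], [0, 0, 0], [0, 0, 0], [0, 0, 0]], slide=[[0, 0, 0.016], [0, 0, 0.016], [0, 0, 0.016], [0, 0, 0.016], [0, 0, 0.013], [0, 0, 0.013], [0, 0, 0], [0, 0, 0], [0, 0, 0], [0, 0, 0]], gripper=[-1, -1, -1, -1, -1, -1, -1, -1, -1, -1])

```text
time_s: 5.2
position: [0.4916, -0.3505, 0.073]
tool_rot: [[0.995, -0.095, 0.001], [-0.095, -0.995, -0.001], [0.001, 0.001, -1.0]]
ft_force: [-0.2, 0.4, 0.7]
grip_width: -0.0002
```

```bash
python3 g.py 0.489 -0.350 0.071
python3 - <<'E'
from rig import viewer
import cv2
for n in ("side",):
    d=viewer.get_image(n); a=d["pixels"]; cv2.imwrite(f"pics/{n}2.png",cv2.resize(a[210:400,190:350],None,fx=3,fy=3))
E
```

```text
5.2 [ 0.4916 -0.3505  0.073 ] [[ 0.9955 -0.0948  0.0009]
 [-0.0948 -0.9955 -0.001 ]
 [ 0.001   0.0009 -1.    ]] [-0.1768  0.4454  0.7491] -0.00016442555100485838 [-46.7139  36.3887  78.8921  -0.0005  64.6434 -41.2724]
tool delta [-0.0026 -0.0003  0.002 ]
```

View pics/side2.png

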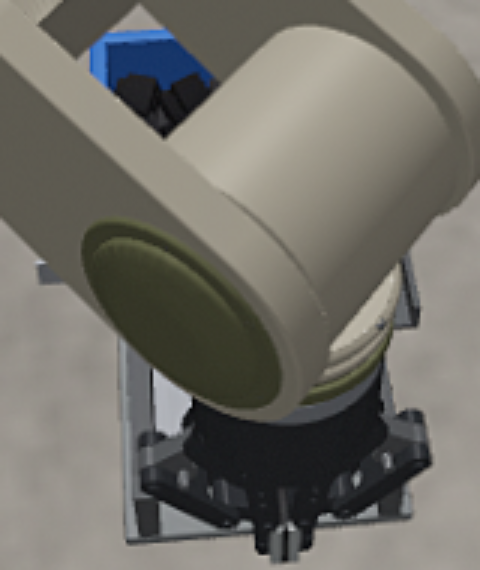

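Emit:
jog_arm(dr=[[0, 0, 0], [0, 0, 0], [0, 0, 0], [0, 0, 0], [0, 0, 0], [0, 0, 0], [0, 0, 0], [0, 0, 0], [0, 0, 0], [0, 0, 0]], slide=[[0, -0.005, 0], [0, -0.005, 0], [0, -0.005, 0], [0, -0.005, 0], [0, -0.005, 0], [0, -0.005, 0], [0, -0.005, 0], [0, -0.005, 0], [0, -0.005, 0], [0, -0.005, 0]], gripper=[-1, -1, -1, -1, -1, -1, -1, -1, -1, -1])

```text
time_s: 6.25
position: [0.496, -0.3011, 0.0724]
tool_rot: [[0.995, -0.095, 0.0], [-0.095, -0.995, -0.002], [0.0, 0.002, -1.0]]
ft_force: [-0.9, -6.0, -1.9]
grip_width: -0.0002
```

Emit:
jog_arm(dr=[[0, 0, 0], [0, 0, 0], [0, 0, 0], [0, 0, 0], [0, 0, 0], [0, 0, 0], [0, 0, 0], [0, 0, 0], [0, 0, 0], [0, 0, 0]], slide=[[0, -0.003, 0], [0, -0.003, 0], [0, -0.003, 0], [0, -0.003, 0], [0, -0.003, 0], [0, -0.003, 0], [0, -0.003, 0], [0, -0.003, 0], [0, -0.003, 0], [0, -0.003, 0]], gripper=[-1, -1, -1, -1, -1, -1, -1, -1, -1, -1])

```text
time_s: 7.25
position: [0.4987, -0.2723, 0.0724]
tool_rot: [[0.995, -0.095, 0.0], [-0.095, -0.995, -0.003], [0.0, 0.003, -1.0]]
ft_force: [-2.7, -8.6, -1.5]
grip_width: -0.0003
```

```bash
python3 g.py 0.4966 -0.262 0.073
python3 - <<'E'
from rig import viewer
import cv2
d=viewer.get_image("top"); a=d["pixels"]; cv2.imwrite(f"pics/top3.png",a)
E
```

```text
7.25 [ 0.4987 -0.2723  0.0724] [[ 0.9954 -0.0954  0.0001]
 [-0.0954 -0.9954 -0.0031]
 [ 0.0004  0.0031 -1.    ]] [-2.7201 -8.5547 -1.4624] -0.00025243860971217816 [-40.5107  33.5854  85.0746  -0.1537  61.22   -34.9633]
tool delta [-0.0031 -0.0101 -0.0006]
```

View pics/top3.png

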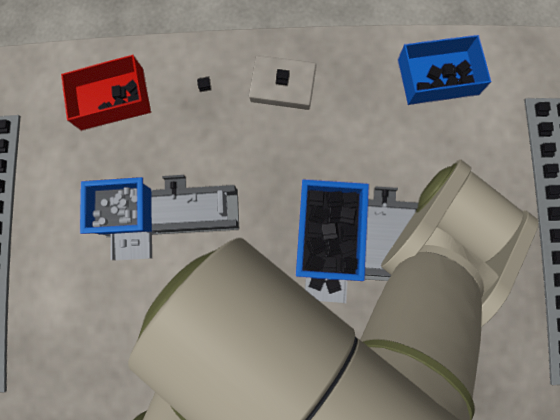

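The gate is moving with 6-9 N on the tool, and in top the lug is at the roller near (380,208). I'll keep going in small steps.

Emit:
jog_arm(dr=[[0, 0, 0], [0, 0, 0], [0, 0, 0], [0, 0, 0], [0, 0, 0], [0, 0, 0], [0, 0, 0], [0, 0, 0], [0, 0, 0], [0, 0, 0]], slide=[[0, -0.001, 0], [0, -0.001, 0], [0, -0.001, 0], [0, -0.001, 0], [0, -0.001, 0], [0, -0.001, 0], [0, -0.001, 0], [0, -0.001, 0], [0, 0, 0], [0, 0, 0]], gripper=[-1, -1, -1, -1, -1, -1, -1, -1, -1, -1])

```text
time_s: 8.3
position: [0.4996, -0.2627, 0.0723]
tool_rot: [[0.995, -0.095, -0.0], [-0.095, -0.995, -0.0], [-0.0, 0.0, -1.0]]
ft_force: [-2.6, -4.4, -1.1]
grip_width: -0.0
```

Emit:
jog_arm(dr=[[0, 0, 0], [0, 0, 0], [0, 0, 0], [0, 0, 0], [0, 0, 0], [0, 0, 0], [0, 0, 0], [0, 0, 0], [0, 0, 0], [0, 0, 0]], slide=[[0, -0.0005, 0], [0, -0.0005, 0], [0, -0.0005, 0], [0, -0.0005, 0], [0, -0.0005, 0], [0, -0.0005, 0], [0, 0, 0], [0, 0, 0], [0, 0, 0], [0, 0, 0]], gripper=[-1, -1, -1, -1, -1, -1, -1, -1, -1, -1])

```text
time_s: 9.3
position: [0.4998, -0.2607, 0.0724]
tool_rot: [[0.995, -0.095, -0.0], [-0.095, -0.995, -0.002], [0.0, 0.002, -1.0]]
ft_force: [-2.8, -8.7, -1.5]
grip_width: -0.0001
```

Run:
```python
from rig import viewer
import cv2
d=viewer.get_image("top"); a=d["pixels"]; cv2.imwrite(f"pics/top4.png",cv2.resize(a[170:290,330:450],None,fx=5,fy=5,interpolation=cv2.INTER_CUBIC))
```

```text
(no output)
```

View pics/top4.png

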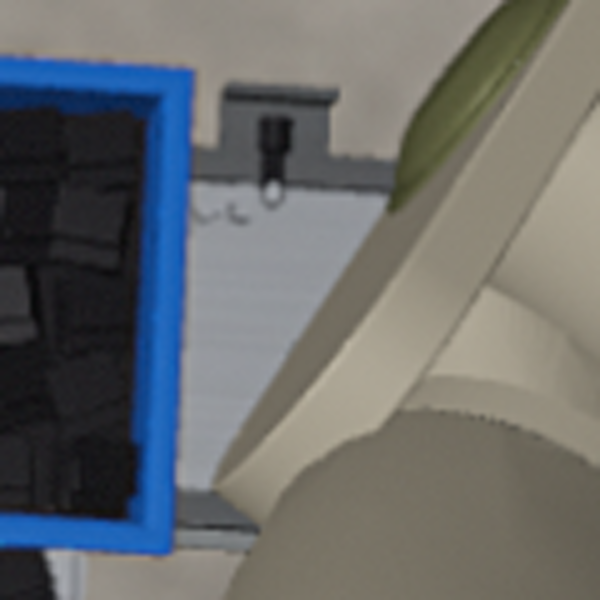

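The lug at (235,212) is now past the roller at (273,192), and the roller is back where it rested at the start. I'll push a little more to confirm the end stop.

Emit:
jog_arm(dr=[[0, 0, 0], [0, 0, 0], [0, 0, 0], [0, 0, 0], [0, 0, 0], [0, 0, 0], [0, 0, 0], [0, 0, 0], [0, 0, 0], [0, 0, 0]], slide=[[0, -0.0005, 0], [0, -0.0005, 0], [0, -0.0005, 0], [0, -0.0005, 0], [0, 0, 0], [0, 0, 0], [0, 0, 0], [0, 0, 0], [0, 0, 0], [0, 0, 0]], gripper=[-1, -1, -1, -1, -1, -1, -1, -1, -1, -1])

```text
time_s: 10.35
position: [0.4999, -0.2607, 0.0725]
tool_rot: [[0.995, -0.095, 0.0], [-0.095, -0.995, -0.005], [0.001, 0.005, -1.0]]
ft_force: [-5.7, -19.1, -4.0]
grip_width: -0.0003
```

The tool is hard on the end stop: no movement as the force rose to 19 N. I'll back off and lift clear.

Emit:
jog_arm(dr=[[0, 0, 0], [0, 0, 0], [0, 0, 0], [0, 0, 0], [0, 0, 0], [0, 0, 0], [0, 0, 0], [0, 0, 0], [0, 0, 0], [0, 0, 0]], slide=[[0, 0.005, 0], [0, 0.01, 0], [0, 0.02, 0], [0, 0.02, 0], [0, 0.01, 0], [0, 0, 0], [0, 0, -0.02], [0, 0, -0.03], [0, 0, -0.04], [0, 0, -0.04]], gripper=[-1, -1, -1, -1, -1, -1, -1, -1, -1, -1])

```text
time_s: 11.35
position: [0.4938, -0.3217, 0.2035]
tool_rot: [[0.996, -0.095, -0.001], [-0.095, -0.996, 0.001], [-0.001, -0.001, -1.0]]
ft_force: [-0.0, -1.0, -0.7]
grip_width: -0.0
```

Emit:
jog_arm(dr=[[0, 0, 0], [0, 0, 0], [0, 0, 0], [0, 0, 0], [0, 0, 0], [0, 0, 0], [0, 0, 0], [0, 0, 0], [0, 0, 0], [0, 0, 0]], slide=[[0, 0.03, -0.03], [0, 0.03, -0.02], [0, 0.03, 0], [0, 0.03, 0], [0, 0.02, 0], [0, 0, 0], [0, 0, 0], [0, 0, 0], [0, 0, 0], [0, 0, 0]], gripper=[-1, -1, -1, -1, -1, -1, -1, -1, -1, -1])

```text
time_s: 12.35
position: [0.481, -0.461, 0.2526]
tool_rot: [[0.996, -0.094, 0.0], [-0.094, -0.996, -0.0], [0.0, 0.0, -1.0]]
ft_force: [0.2, 0.2, -0.1]
grip_width: 0.0002
```

```bash
python3 g.py
python3 - <<'E'
from rig import viewer
import cv2
for n in("top","side"):
    a=viewer.get_image(n)["pixels"]; cv2.imwrite(f"pics/{n}5.png",a)
    if n=="top": cv2.imwrite(f"pics/top5c.png",cv2.resize(a[170:310,290:460],None,fx=4,fy=4,interpolation=cv2.INTER_CUBIC))
E
```

```text
12.35 [ 0.481  -0.461   0.2526] [[ 0.9956 -0.094   0.0002]
 [-0.094  -0.9956 -0.0001]
 [ 0.0002  0.0001 -1.    ]] [ 0.2214  0.1981 -0.131 ] 0.00016332715535875085 [-53.9459  33.7586  52.119    0.0036  94.1111 -48.5533]
```

View pics/top5c.png

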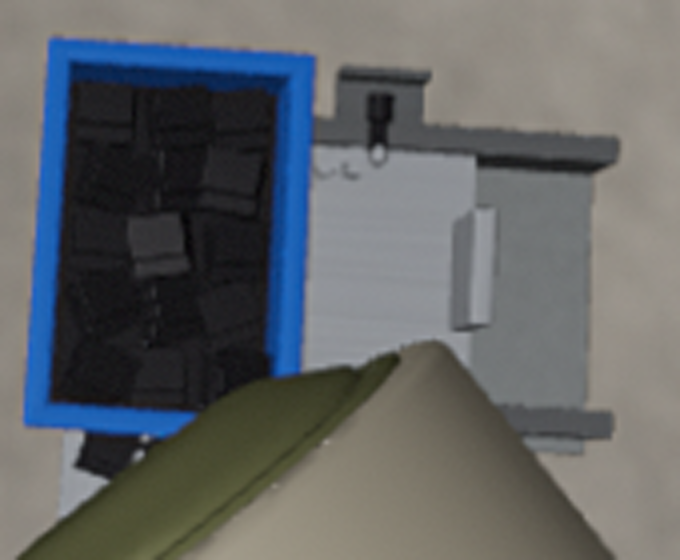

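View pics/top5.png

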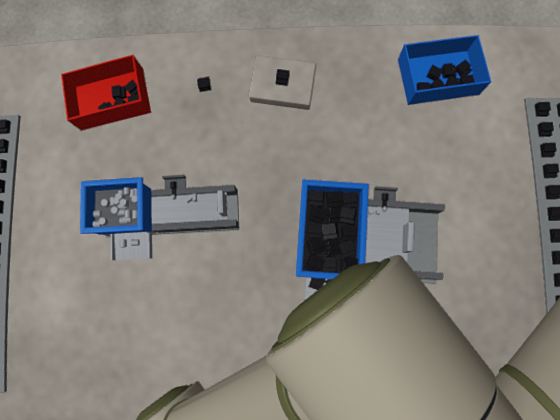

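View pics/side5.png

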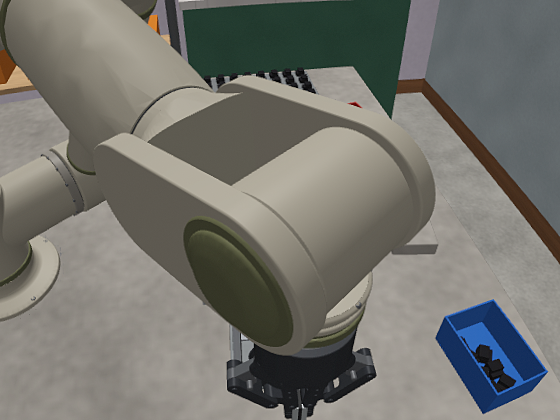

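In top5 the tab strip is at (484,268) in the crop, the lug at (345,172) is past the roller at (377,155), and the narrow gate looks unchanged, with its tab still near (221,203). I'll check the tab position numerically and hand in.

Run:
```python
from h import *
from rig import env
T=pickle.load(open("top0.pkl","rb"))
tc=lambda p:(np.array(p,float)+.5)/4-.5+[290,170]
t=bp(T,tc([(484,268)]),.092)[0]; t0=bp(T,tc([(616,277)]),.092)[0]; r=bp(T,tc([(377,155)]),.065)[0]
y=np.array([.094,.9956,0]);x=np.array([.9956,-.094,0])
print("tab",t,"roller rel",(r-t)@x,(r-t)@y,"travel",(t-t0)@y)
a,b=cv2.imread("pics/top0.png"),cv2.imread("pics/top5.png")
print("narrow diff max",cv2.absdiff(a[165:265,70:245],b[165:265,70:245]).max())
env.close_job()
```

```text
tab [ 0.49903133 -0.24388258  0.092     ] roller rel 0.05009334856894995 0.042992413055046357 travel 0.056915484877472215
narrow diff max 12
the job is handed in; nothing more can be done
```

The wide hopper's gate is pushed fully shut with the catch clicked in behind its lug, and the job is handed in. I pushed the tab with closed fingers, then backed off and lifted clear. The clock read about 12.5 s at hand-in.

- **End stop:** the gate stopped moving as the push force rose to 19 N, so it is home.
- **Travel:** the tab moved about 57 mm, matching the opening I first measured. The roller now lies 50 mm to +x and 43 mm to +y of the tab. The given shut position is 50 and 41 mm, so this agrees within the camera calibration.
- **Catch:** the top camera shows the lug past the roller and the roller back at its rest position.
- **Narrow hopper:** the top view of it is unchanged from before to after (largest pixel difference 12 of 255), so its gate was left as it was.
- **Clear of everything:** the force on the tool was about 0.3 N after retreating.

No check failed. The arm blocked the side camera's view at the end, so the final position rests on the top view and the force reading.

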